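Lock the tube carrier on the rotator with its R-clip

ROBOT

A 6-joint arm with a two-finger parallel gripper is mounted at the origin on a cart in front of the work surface, level with it; the furniture and walls round the work are solid. World frame = base frame: x ahead of the robot, y to its left, z up, the work surface at z = 0. Lengths are in m, angles in rad, forces in N, time in s.
With the tool pointing down it reaches from about 0.4 to 0.825 m from the base axis. Payload 7 kg.
Tool frame: the origin (TCP) lies on the front face of the gripper's body, between the roots of the fingers; the fingertips stand 73 mm ahead of it and the grasp point (between the pads) lies 54 mm ahead of it; z points along the fingers, y is the line along which they close (so a half turn about z gives the same grasp; the last joint's range is limited). The gripper opens to 85 mm and grips with 20 to 120 N. Pads are 22 mm wide; open, the fingers measure 114 mm over their backs; the gripper's body (76 mm by 85 mm) begins 54 mm behind the grasp point. The pads swing forward as they close: fully open they stand 13 mm farther back than shut.
Start: joints at [-0.837, 0.359, 0.012, 0, -1.224, -0.288], TCP at [0.291, -0.609, 0.304] pointing down, gripper open.
Joint ranges: [-3.07, 3.07], [-1.43, 2.12], [-1.02, 1.25], [-3.03, 1.67], [-3.05, -0], [-3.03, 3.03]. Speed limits (rad/s): [2.39, 2.39, 3.01, 3.14, 3.14, 3.14].

INTERFACE

Orientations are given as a unit quaternion [x, y, z, w].
In Python, from bench import sensors, cams, job gives the robot as it stands. The module is installed in compiled form; this text tells all that it offers.
- The arm moves only by the tool apply_moves, never from a script. Its argument "steps" is a list of rows, each a list of 6 numbers: the shift along the tool's x, y, z in mm, then the turn, a rotation vector about the tool's x, y, z in degrees. In form: [[tx, ty, tz, rx, ry, rz], ...]. A call has 1 to 5 rows; each row is the pose to reach, as a shift and turn from the pose commanded when the call began, along the tool's axes at that moment; what a row does not reach only later rows make up. A row lasts 1/12 s, in which the tool goes at most 41.7 mm and 7.16 degrees, less where a joint would pass 70% of its speed; a pose out of reach is approached as far as the arm can. A call with a gripper value outside its range is refused whole. "claw" is the opening, from -1 (shut) to 1 (fully open), set as the call begins (left out, the last holds). The fingers move at their own pace and stop on an object; "squeeze" is the grip in N (left out, the last holds). Time passes only in rows, so rows that repeat a pose let the fingers close. It gives the time, the measured TCP pose, the force, the opening and the grip force at its end, in the units of the state.
- sensors.read_state(): the state, without advancing time (a new reading comes with each control period).
- cams.camera(name): name is "side" or "top" or "wrist"; returns a dict with "image" (420x560x3 uint8, blue, green, red), "fov_y" (degrees; the focal length in pixels is half the picture's height over the tangent of half this angle, whatever the lens; pixels are square), "cx", "cy" (the principal point, pixels), "k1" (the pictures are not rectified: a ray, as slopes to the right and down, at radius r is drawn at 1 + k1 r^2 times it, then the intrinsics apply), "rvec" (rotation vector, rad) and "tvec" (3), from world to camera coordinates, as OpenCV has them. Camera axes: x right, y down, z forward; pixel columns grow to the right and rows downward; lengths in m; the calibration is good to about 2 mm. A picture is of the moment at which its call begins. There is no depth.
- job.hand_in(): hands the job in; it is judged then, once.
The state is a dict: "time": time; "joints": joint angles; "joint_vel": joint speeds; "tau": joint torques, N m; "position": TCP position; "ee_rot": TCP orientation; "contact_force": force on the tool from outside, world axes, zero at the start; "torque": the same for the moment, N m; "opening": finger opening in m; "grasp_force": force on a finger pad.
Only numpy, scipy, OpenCV 4.12 (cv2) and the standard library are available. Lean on these libraries where they do the work, as an engineer would, in place of code of your own. Each camera call takes 0.05 s, during which the arm holds its last target. There are 200 camera calls.

TASK

The tube carrier has been slid onto the rotator's shaft and must be locked there. Take the larger of the two spring R-clips from the stand and push it straight down onto the bare end of the shaft, the straight leg through the cross-hole and the bent leg over the side of the shaft, until its grey block sits fully home on top of the shaft; then let go. Leave the smaller clip hanging in the stand.

Things in the scene. Friction and masses are not known exactly. Their poses are not given: they have to be found in the camera images.
- clip_large: Larger R-clip, 70 g, steel, hanging legs down in the stand. Origin: on the straight leg's axis, level with the underside of its grey block (30x16x12 mm); z up, x to the bent leg, y square to the clip's flat. Wire 6 mm. Straight leg to z -64; sprung bent leg gives outwards: x 21 at z -16, x 15 at z -28, tip x 24, z -46. Lifts straight out; snapping it over the shaft takes 5 to 15 N.
- clip_coil (a point): Centre of the larger clip's coil on top of its block, at x +9, z +26.5 mm from the clip's origin, same axes: a drum 31 mm across and 16 mm thick along y, to be pinched on its two flat faces. In the stand nothing rises beside it along y; the plate (50 mm wide in y) is 26.5 mm below it and the other clip hangs 72 mm away along x, either side.
- clip_small: Smaller R-clip of the same pattern in the stand's other slot (which is which varies): coil 21 mm across, straight leg 42 mm, wire 4 mm. Origin and axes as on the larger clip. Too small for the shaft; leave it hanging.
- shaft_hole (a point): Top of the vertical cross-hole, level with the crown of the fixed 32 mm round shaft; z up, x across, y along the shaft to the carrier; free end at y -40. Hole 12 mm, right through, countersunk to 20. Home, the clip's origin is here and its y lies along the shaft, either way round. A 37 mm sleeve begins at y +20; the 124 mm carrier disc with its grips at y +83.
There are look-alikes about, which are no part of the job. What is shaped like the clip_large but blue is not meant.

How it is judged:
At the end, for the whole second after the job is handed in: The larger clip sits on the shaft with its straight leg through the cross-hole and its bent leg down over the side: its origin within 10 mm sideways and 6 mm in height of the hole's mouth, upright within 0.2 rad, its y axis within 0.35 rad of the shaft's direction, released and at rest (horizontal distance between clip_large and shaft_hole below 0.01 m and z of clip_large in the frame of shaft_hole between -0.006 and 0.006 m and angle between clip_large's own z axis and vertical below 0.2 rad and angle between the y axis of clip_large and the y axis of shaft_hole, either way round below 0.35 rad and linear speed of clip_large below 0.02 m/s); the robot touches nothing.
It fails at once if the smaller clip is taken or knocked out of its place (moved more than 20 mm) (distance of clip_small from where it was at the start of the episode above 0.02 m).
It also fails if it takes over 38 s, if anything falls off the work surface, if the arm or the gripper's body presses on something with over 40 N, if the wrist force passes 120 N, or if a joint passes its speed limit or range.

## Working session

There is one attempt and no reset: what is moved stays moved. The work goes in short steps, Python scripts to look and compute and a tool call to move; the robot and the scene stay as the last step left them, time stands still between calls to the robot, and variables do not carry over. Pictures are saved under pics/ and viewed, at most 13 in all, crops included, and the job is handed in when it is done.

Besides the shell and the picture viewer there is one more tool, called after "Request:" as name(argument=value, ...), one argument or row to a line, values as JSON. apply_moves: Moves the arm, as the interface text tells. Its arguments: {"type":"object","properties":{"steps":{"type":"array"},"claw":{"type":"number"},"squeeze":{"type":"number"}},"required":["steps"]}

```bash
mkdir -p pics
cat > h.py <<'E'
import numpy as np, cv2
from scipy.spatial.transform import Rotation as R
from bench import sensors, cams, job
def shot(n,f=None):
    c=cams.camera(n)
    if f: cv2.imwrite('pics/'+f,c['image'])
    return c
def par(c):
    f=210/np.tan(np.radians(c['fov_y'])/2); M=R.from_rotvec(np.ravel(c['rvec'])).as_matrix(); t=np.ravel(c['tvec']); return f,M,t
def ray(c,u,v):
    f,M,t=par(c); d=np.array([(u-c['cx'])/f,(v-c['cy'])/f]); s=d.copy()
    for _ in range(30): s=d/(1+c['k1']*(s@s))
    o=-M.T@t; w=M.T@np.array([s[0],s[1],1]); return o,w/np.linalg.norm(w)
def plane(c,u,v,z):
    o,d=ray(c,u,v); return o+d*(z-o[2])/d[2]
def proj(c,p):
    f,M,t=par(c); q=M@np.asarray(p)+t; s=q[:2]/q[2]; s=s*(1+c['k1']*(s@s)); return s*f+[c['cx'],c['cy']]
def tri(*rs):
    A=np.zeros((3,3));b=np.zeros(3)
    for o,d in rs:
        P=np.eye(3)-np.outer(d,d);A+=P;b+=P@o
    p=np.linalg.solve(A,b); return p,[np.linalg.norm((np.eye(3)-np.outer(d,d))@(p-o)) for o,d in rs]
E
python3 - <<'E'
from h import *
ims=[]
import pickle
D={}
for n in ['side','top','wrist']:
    D[n]=shot(n,n+'0.png'); c=D[n]; f,M,t=par(c); print(n,f,c['k1'],-M.T@t,M[2])
pickle.dump(D,open('d0.pkl','wb'))
s=sensors.read_state();print(s)
E
```

```text
side 485.27561255617354 0.05379138795859844 [0.29015643 0.75348027 0.473724  ] [ 0.20142677 -0.89891239 -0.38908067]
top 476.0427052419714 -0.05279063374676602 [ 0.41146787 -0.15171767  0.95099005] [ 0.09311871  0.01138667 -0.9955899 ]
wrist 293.0551813744014 -0.009041883586564678 [ 0.22513158 -0.6404505   0.37312222] [ 0.25955108  0.12613698 -0.95745637]
{'time': 0.15, 'joints': array([-8.36914300e-01,  3.59198800e-01,  1.12720556e-02, -2.35951860e-04,
       -1.22409045e+00, -2.88135214e-01]), 'joint_vel': array([ 0.00017091, -0.0031657 ,  0.00475721,  0.00110905, -0.00131385,
        0.00012895]), 'tau': array([-1.28654530e-03, -5.83877242e+01,  2.93651372e+01,  6.94053277e+00,
       -4.26398939e-03, -2.56803065e-05]), 'position': array([ 0.29089969, -0.60880187,  0.30319864]), 'ee_rot': array([-2.20993663e-01,  9.75275046e-01,  5.86702234e-04, -2.01776001e-04]), 'contact_force': array([ 0.18513363, -0.49163206,  0.09243022]), 'torque': array([ 0.03471306, -0.04049768,  0.0051706 ]), 'grasp_force': 0.0, 'opening': 0.08555709799862991}
```

View pics/side0.png

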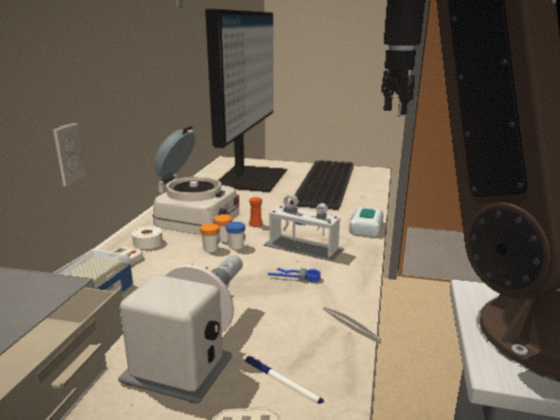

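View pics/top0.png

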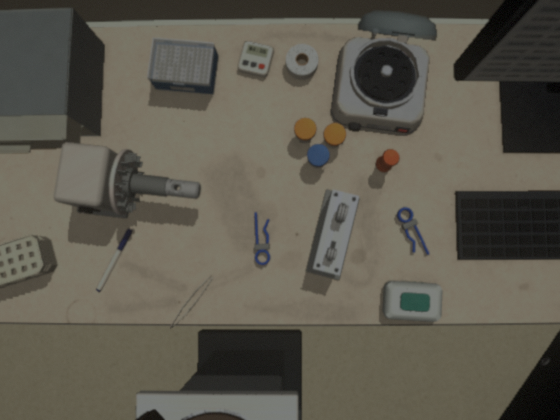

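The side view shows the stand with clip coils near (290,202) and (321,211), and the shaft end near (230,268). The top view shows the coils near (341,213) and (331,252), the shaft hole near (177,186) and the blue look-alikes lying on the table. I'll enlarge these areas next.

Run:
```python
from h import *
import pickle
D=pickle.load(open('d0.pkl','rb'))
def cr(n,x,y,w=80,h=60):
    return cv2.resize(cv2.convertScaleAbs(D[n]['image'][y:y+h,x:x+w],alpha=1.6 if n=='top' else 1),(400,300),interpolation=cv2.INTER_CUBIC)
a=np.vstack([np.hstack([cr('top',130,160),cr('top',295,203)]),np.hstack([cr('side',190,245),cr('side',265,190)])])
cv2.imwrite('pics/crops.png',a)
```

```text
(no output)
```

View pics/crops.png

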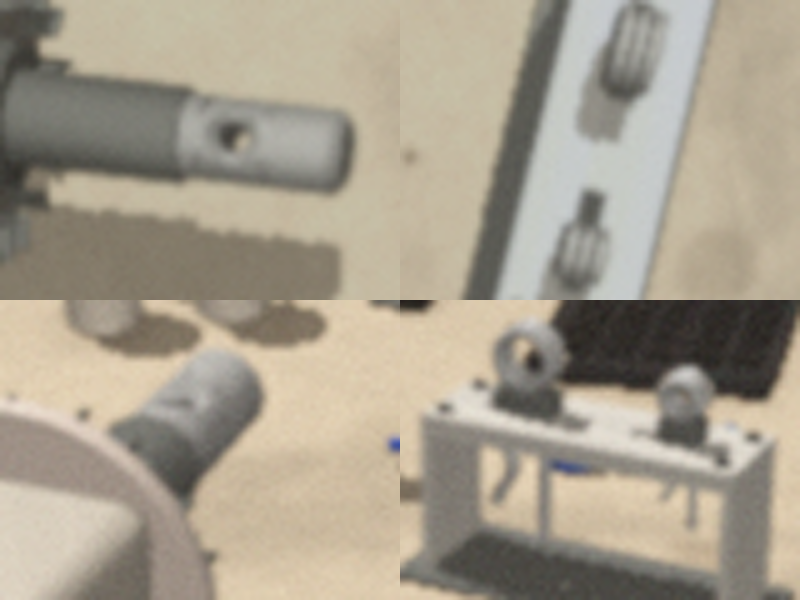

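Run:
```python
from h import *
import pickle
D=pickle.load(open('d0.pkl','rb'));T=D['top'];S=D['side']
def two(a,b): return tri(ray(T,*a),ray(S,*b))
print('Lcoil',two((342,213),(291,201)))
print('Scoil',two((331,252.5),(321.7,208.5)))
print('hole',two((177,186.9),(226.8,265.6)))
# shaft axis in top: sleeve step & end edges midpoints at z
h=two((177,186.9),(226.8,265.6))[0]
a=plane(T,130+188/5,160+136/5,h[2]-.0);
for e,m in (((190,92),(186,178)),((340,112),(332,190))):
    p=[plane(T,130+u/5,160+v/5,h[2]-.016) for u,v in(e,m)]; print('ends',p,(p[0]+p[1])/2)
# plate edges right: (717,0)->(642,300) in crop ; left (568,0)->(497,300)
z=two((342,213),(291,201))[0][2]-.0265
q=[plane(T,295+(u-400)/5,203+v/5,z) for u,v in((717,0),(642,300),(568,0),(497,300))]
print(q,[np.degrees(np.arctan2(*(q[i]-q[i+1])[[1,0]])) for i in(0,2)])
print(R.from_quat(sensors.read_state()['ee_rot']).as_matrix())
```

```text
Lcoil (array([ 0.49455884, -0.23893005,  0.10400224]), [np.float64(0.00036280216520696417), np.float64(0.000362802165207069)])
Scoil (array([ 0.4234837 , -0.21900279,  0.10019562]), [np.float64(0.0004445062473797903), np.float64(0.0004445062473797221)])
hole (array([0.5435081 , 0.06121647, 0.08993431]), [np.float64(0.0011595945425854546), np.float64(0.001159594542585375)])
ends [array([0.56332617, 0.08289667, 0.07393431]), array([0.53078022, 0.08364561, 0.07393431])] [0.54705319 0.08327114 0.07393431]
ends [array([0.55543492, 0.02608998, 0.07393431]), array([0.52603047, 0.02859433, 0.07393431])] [0.54073269 0.02734215 0.07393431]
[array([ 0.51525472, -0.27224456,  0.07750224]), array([ 0.40506674, -0.24319602,  0.07750224]), array([ 0.51541003, -0.21721366,  0.07750224]), array([ 0.405204  , -0.19025577,  0.07750224])] [np.float64(-14.768705583979989), np.float64(-13.745410479877082)]
[[-9.02323520e-01 -4.31058973e-01 -6.52889149e-04]
 [-4.31059447e-01  9.02322913e-01  1.05520966e-03]
 [ 1.34259247e-04  1.23357453e-03 -9.99999230e-01]]
```

Request:
apply_moves(
  steps=[
    [-33,24,4,0,0,0],
    [-66,48,8,0,0,0],
    [-99,72,12,0,0,0],
    [-132,96,16,0,0,0],
    [-165,120,20,0,0,0],
  ],
  claw=1,
)

```text
time: 0.57
position: [0.3884, -0.4279, 0.2835]
ee_rot: [-0.221, 0.975, 0.0, -0.0]
contact_force: [1.0, 0.2, -0.5]
opening: 0.0857
grasp_force: 0.0
```

Request:
apply_moves(
  steps=[
    [-33,24,4,0,0,7],
    [-66,48,8,0,0,14],
    [-99,72,12,0,0,21],
    [-132,96,16,0,0,28],
    [-165,120,20,0,0,35],
  ],
)

```text
time: 0.98
position: [0.4781, -0.2628, 0.2654]
ee_rot: [0.062, 0.998, 0.0, 0.0]
contact_force: [2.0, -1.0, 0.5]
opening: 0.0855
grasp_force: 0.0
```

```bash
cat >> h.py <<'E'
def togo(p,yaw,s=None):
    "tool-axis shift mm and turn about tool z, deg; yaw = wanted angle of tool y in world, deg"
    s=s or sensors.read_state(); M=R.from_quat(s['ee_rot']).as_matrix()
    Y=np.array([np.cos(np.radians(yaw)),np.sin(np.radians(yaw)),0]);Z=np.array([0,0,-1.])
    W=np.column_stack([np.cross(Y,Z),Y,Z]); 
    return np.round(1000*M.T@(np.array(p)-s['position']),1),np.round(np.degrees(R.from_matrix(M.T@W).as_rotvec()),2)
E
python3 - <<'E'
from h import *
s=sensors.read_state();print(s['time'],s['position'],togo([.4946,-.2389,.26],75.3))
c=shot('wrist','w1.png');print(proj(c,[.4946,-.2389,.104]))
E
```

```text
0.9833 [ 0.47813418 -0.26279603  0.26538207] (array([-13.4,  25.8,   5.4]), array([0.01, 0.01, 7.56]))
[309.85180947 224.61177598]
```

View pics/w1.png

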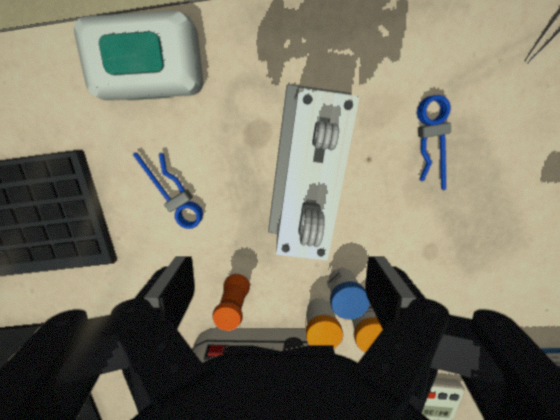

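The wrist view shows the large coil at (312,226), about 2 px from where I predicted it. The plate screws are at (308,99), (349,104), (285,248) and (321,252), and nothing stands near the coil.

Run:
```python
from h import *
import pickle
D=pickle.load(open('d0.pkl','rb'))
c=shot('wrist','w2.png');s=sensors.read_state();print(s['position'],proj(c,[.4946,-.2389,.104]))
g=c['image'].astype(int); b=c['image']
# screws: dark blobs on bright plate
hsv=cv2.cvtColor(b,cv2.COLOR_BGR2HSV); 
for (u,v) in ((308,99),(349,104),(285,248),(321,252)):
    w=cv2.cvtColor(b,cv2.COLOR_BGR2GRAY)[v-9:v+10,u-9:u+10].astype(float); m=(w<90); yy,xx=np.nonzero(m); U,V=u-9+xx.mean(),v-9+yy.mean(); print(U,V,m.sum(),plane(c,U,V,.0775))
print(plane(c,312,226,.104))
print(tri(ray(c,312,226),ray(D['top'],342,213),ray(D['side'],291,201)))
```

```text
[ 0.4794955  -0.26079014  0.26493487] [304.87766729 222.28177961]
301.20454545454544 95.68181818181819 44 [ 0.39384964 -0.22824079  0.0775    ]
342.175 101.025 40 [ 0.40262284 -0.19506696  0.0775    ]
281.2121212121212 245.84848484848484 33 [ 0.52520114 -0.26288992  0.0775    ]
316.59375 249.65625 32 [ 0.53385962 -0.22976264  0.0775    ]
[ 0.49872756 -0.23334532  0.104     ]
(array([ 0.49521151, -0.2360279 ,  0.10635868]), [np.float64(0.0034465945647421843), np.float64(0.002985347860211139), np.float64(0.0015233602511014138)])
```

Request:
apply_moves(
  steps=[
    [-5.6,12.2,10,0,0,2.6],
    [-11.2,24.5,25,0,0,5.3],
    [-11.2,24.5,50,0,0,5.3],
    [-11.2,24.5,65,0,0,5.3],
    [-11.2,24.5,65,0,0,5.3],
  ],
)

```text
time: 1.5
position: [0.4899, -0.2411, 0.1972]
ee_rot: [0.105, 0.994, 0.0, -0.003]
contact_force: [-0.7, 0.5, -0.0]
opening: 0.0854
grasp_force: 0.0
```

Run:
```python
from h import *
c=shot('wrist','w3.png');s=sensors.read_state()
print(s['position'],togo([.4946,-.2387,.158],75.2),proj(c,[.4946,-.2389,.104]))
```

```text
[ 0.49071877 -0.24157036  0.19907335] (array([-3.3,  3.6, 41.1]), array([-0.02, -0.22,  2.71])) [284.30399678 250.50894438]
```

View pics/w3.png

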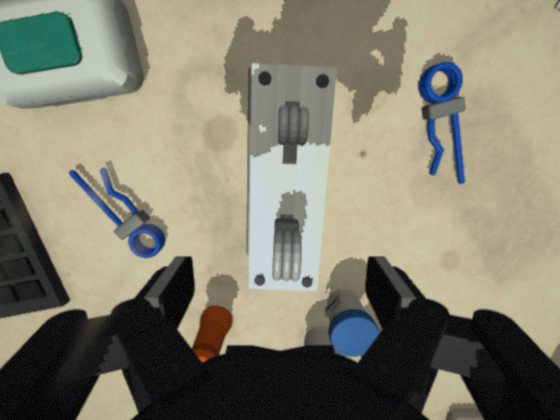

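The wrist view now shows the large coil centred at (287,252), predicted (284,250), with the plate almost square to the gripper.

Run:
```python
from h import *
c=shot('wrist');s=sensors.read_state()
p=plane(c,287,252,.104);print(p)
q=[plane(c,u,v,.0775) for u,v in((265,78),(260,280),(322,81),(307,281))];d=q[1]-q[0]+q[3]-q[2];print(np.degrees(np.arctan2(d[1],d[0])))
print(s['position'],togo([(p[0]+.4946)/2,(p[1]-.2389)/2,.158],75.2))
```

```text
[ 0.49787455 -0.23819547  0.104     ]
-14.395429578291994
[ 0.49155852 -0.24189378  0.20046262] (array([-3.9,  4.3, 42.5]), array([-0.03, -0.07,  2.71]))
```

Request:
apply_moves(
  steps=[
    [-4,4,10,0,0,2.7],
    [-4,4,20,0,0,2.7],
    [-4,4,20,0,0,2.7],
    [-4,4,20,0,0,2.7],
  ],
)

```text
time: 1.93
position: [0.4962, -0.2388, 0.1807]
ee_rot: [0.128, 0.992, -0.0, -0.0]
contact_force: [0.8, -0.0, 0.6]
opening: 0.0849
grasp_force: 0.0
```

Run:
```python
from h import *
s=sensors.read_state()
c=shot('wrist','w4.png')
print(s['position'],s['joint_vel'].round(3),togo([.4956,-.2386,.158],75.3,s),proj(c,[.4956,-.2386,.104]))
```

```text
[ 0.49624833 -0.23876094  0.18067981] [ 0.001 -0.01   0.011  0.005 -0.005 -0.005] (array([ 0.7, -0. , 22.7]), array([-0.01, -0.03, -0.05])) [279.11612508 254.71632147]
```

Request:
apply_moves(
  steps=[
    [0,0,12,0,0,0],
    [0,0,22,0,0,0],
    [0,0,22,0,0,0],
  ],
)

```text
time: 2.23
position: [0.4955, -0.2384, 0.1571]
ee_rot: [0.129, 0.992, 0.0, -0.001]
contact_force: [-1.1, -0.5, -0.3]
opening: 0.0856
grasp_force: 0.0
```

Request:
apply_moves(
  steps=[
    [0,0,0,0,0,0],
    [0,0,0,0,0,0],
    [0,0,0,0,0,0],
    [0,0,0,0,0,0],
    [0,0,0,0,0,0],
  ],
  claw=-1,
  squeeze=70,
)

```text
time: 2.65
position: [0.4967, -0.2385, 0.1589]
ee_rot: [0.129, 0.992, -0.0, 0.0]
contact_force: [0.3, -0.2, 0.1]
opening: 0.0253
grasp_force: 0.0
```

Request:
apply_moves(
  steps=[
    [0,0,0,0,0,0],
    [0,0,0,0,0,0],
    [0,0,0,0,0,0],
    [0,0,0,0,0,0],
    [0,0,0,0,0,0],
  ],
)

```text
time: 3.07
position: [0.4967, -0.2386, 0.1589]
ee_rot: [0.129, 0.992, -0.0, 0.0]
contact_force: [-0.3, 0.6, 4.4]
opening: 0.0153
grasp_force: 68.6
```

Request:
apply_moves(
  steps=[
    [0,0,-10,0,0,0],
    [0,0,-35,0,0,0],
    [0,0,-65,0,0,0],
    [0,0,-95,0,0,0],
    [0,0,-110,0,0,0],
  ],
)

```text
time: 3.48
position: [0.4972, -0.2389, 0.2725]
ee_rot: [0.129, 0.992, -0.0, 0.002]
contact_force: [-0.2, 0.5, -1.0]
opening: 0.0152
grasp_force: 68.2
```

Request:
apply_moves(
  steps=[
    [3,35,0,0,0,-1.7],
    [6,70,0,0,0,-3.4],
    [9,110,0,0,0,-5.1],
    [12,150,0,0,0,-6.8],
    [15,185,0,0,0,-8.3],
  ],
)

```text
time: 3.9
position: [0.5291, -0.0539, 0.269]
ee_rot: [0.056, 0.998, 0.0, 0.0]
contact_force: [0.9, 0.1, -1.0]
opening: 0.0152
grasp_force: 68.4
```

Request:
apply_moves(
  steps=[
    [0,10,0,0,0,0],
    [0,10,0,0,0,0],
    [0,10,0,0,0,0],
  ],
)

```text
time: 4.15
position: [0.5302, -0.0453, 0.2686]
ee_rot: [0.056, 0.998, -0.0, -0.0]
contact_force: [-0.2, -0.2, -0.9]
opening: 0.0153
grasp_force: 68.5
```

Run:
```python
from h import *
s=sensors.read_state();print(s['position'],s['joint_vel'].round(3),s['opening'],s['grasp_force'],togo([.5525,.0602,.26],83.5,s))
import pickle
D={n:shot(n,n+'5.png') for n in('side','top','wrist')};D['s']=s;pickle.dump(D,open('d5.pkl','wb'))
M=R.from_quat(s['ee_rot']).as_matrix()
co=s['position']+M[:,2]*.054;print('coil',co,proj(D['side'],co),proj(D['top'],co))
print('hole in wrist',proj(D['wrist'],[.5435,.0612,.09]))
a=cv2.resize(D['wrist']['image'],(560,420))
u,v=proj(D['side'],co).astype(int); sc=D['side']['image'][v-40:v+65,max(u-70,0):u+70]; print('side crop',max(u-70,0),v-40)
cv2.imwrite('pics/v5.png',np.hstack([a,cv2.resize(sc,(240,180)) if 0 else cv2.copyMakeBorder(a[:, :0],0,0,0,240,cv2.BORDER_CONSTANT)]) )
cv2.imwrite('pics/sc5.png',cv2.resize(sc,None,fx=5,fy=5,interpolation=cv2.INTER_CUBIC))
```

```text
[ 0.53023369 -0.04530813  0.2685888 ] [-0.031  0.001 -0.004  0.001  0.001  0.006] 0.015267082037946422 68.48875880241394 (array([-10.3, 107.3,   8.6]), array([-0.01, -0.03,  0.07]))
coil [ 0.53020477 -0.04531028  0.21458881] [250.08765291 177.23487457] [225.18462766 183.62036934]
hole in wrist [401.692773   204.78711492]
side crop 180 137
```

View pics/wrist5.png

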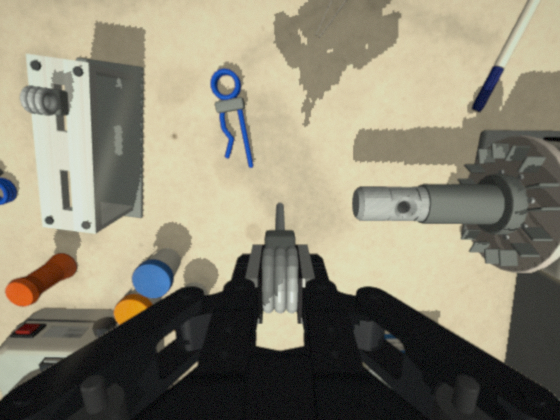

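View pics/sc5.png

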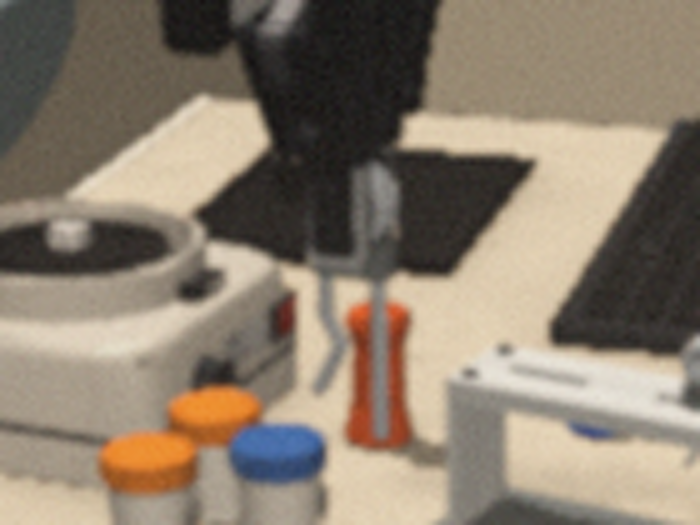

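The wrist view shows the shaft hole at (404,208), predicted (402,205), and the held clip's straight-leg tip at about (280,206). The side crop shows the clip hanging upright, its straight leg running from (255.6,193) to (256.2,225) in the full image, with the bent leg toward +x.

Run:
```python
from h import *
import pickle
D=pickle.load(open('d5.pkl','rb'));D0=pickle.load(open('d0.pkl','rb'));s=D['s'];W=D['wrist'];S=D['side'];T=D0['top']
M=R.from_quat(s['ee_rot']).as_matrix()
tip=tri(ray(W,280,206.5),ray(S,256.2,224.5));print('tip',tip, 'in tool',M.T@(tip[0]-s['position']))
# straight leg top seen in side on clip's flat
n=M[:,1];o=tip[0]
for uv in((255.6,193),(256.2,224)):
    a,d=ray(S,*uv);print('leg',a+d*(n@(o-a))/(n@d))
print('hole WTS',tri(ray(W,404,208),ray(T,177,186.9),ray(D0['side'],226.8,265.6)))
print('hole WT',tri(ray(W,404,208),ray(T,177,186.9)),'WS',tri(ray(W,404,208),ray(D0['side'],226.8,265.6)))
for z in(.088,.09,.092):print(plane(W,404,208,z),plane(T,177,186.9,z))
# axis: end & sleeve step in wrist
p=[plane(W,u,v,.074) for u,v in((356,205),(424,203.5),(505,202.5))];print(p)
```

```text
tip (array([ 0.52127522, -0.04521602,  0.12429445]), [np.float64(0.001086237711573006), np.float64(0.0010862377115730191)]) in tool [ 0.00883629 -0.00089747  0.14429913]
leg [ 0.52038456 -0.04510947  0.18577493]
leg [ 0.52014756 -0.04508884  0.12512281]
hole WTS (array([0.54426338, 0.06178691, 0.09088682]), [np.float64(0.0021754637544664076), np.float64(0.0005272108777462059), np.float64(0.0022588536241695515)])
hole WT (array([0.54299327, 0.05895324, 0.10050383]), [np.float64(3.2059909619769006e-05), np.float64(3.205990961982862e-05)]) WS (array([0.54404883, 0.06221376, 0.09107879]), [np.float64(0.0021876280972272046), np.float64(0.0021876280972271)])
[0.54745544 0.06407817 0.088     ] [0.54494647 0.06202427 0.088     ]
[0.54673874 0.06326265 0.09      ] [0.54463713 0.06152892 0.09      ]
[0.54602204 0.06244713 0.092     ] [0.54432779 0.06103357 0.092     ]
[array([0.54430451, 0.02466692, 0.074     ]), array([0.55015964, 0.08856373, 0.074     ]), array([0.5579522 , 0.16507086, 0.074     ])]
```

Request:
apply_moves(
  steps=[
    [-4,36,0,0,0,0],
    [-8,72,0,0,0,0],
    [-12,100,0,0,0,-0.5],
    [-12,108.5,8,0,0,-0.5],
    [-12,108.5,18,0,0,-0.5],
  ],
)

```text
time: 4.72
position: [0.5555, 0.0615, 0.2506]
ee_rot: [0.052, 0.999, 0.0, 0.001]
contact_force: [0.4, 0.2, -1.4]
opening: 0.0152
grasp_force: 68.7
```

Request:
apply_moves(
  steps=[
    [0,0,3,0,0,0],
    [0,0,3,0,0,0],
    [0,0,3,0,0,0],
  ],
)

```text
time: 4.97
position: [0.5544, 0.0592, 0.2473]
ee_rot: [0.053, 0.999, -0.0, -0.0]
contact_force: [0.1, 0.6, 0.2]
opening: 0.0151
grasp_force: 68.7
```

Run:
```python
from h import *
s=sensors.read_state();print(s['position'],s['joint_vel'].round(3),togo([.5543,.0613,.246],84,s))
import pickle
D={n:shot(n,n+'6.png') for n in('side','wrist')};D['s']=s;pickle.dump(D,open('d6.pkl','wb'))
W,S=D['wrist'],D['side']
M=R.from_quat(s['ee_rot']).as_matrix();tip=s['position']+M@[.0088,-.0009,.1443]
print(tip,proj(W,tip),proj(S,tip))
def cr(c,p,w,h,k):
    u,v=proj(c,p).astype(int);x,y=u-w//2,v-h//2;print(x,y);return cv2.resize(c['image'][y:y+h,x:x+w],(w*k,h*k),interpolation=cv2.INTER_CUBIC)
cv2.imwrite('pics/v6.png',np.hstack([cr(W,tip,100,140,4),cr(S,tip,100,140,4)]))
```

```text
[0.55437684 0.05915106 0.24727808] [ 0.001 -0.01   0.012  0.002 -0.001 -0.003] (array([0.3, 2.1, 1.3]), array([-0.04, -0.05, -0.1 ]))
[0.54540554 0.05910689 0.10298583] [277.72466402 204.61184068] [225.17293471 257.90996136]
227 134
175 187
```

View pics/v6.png

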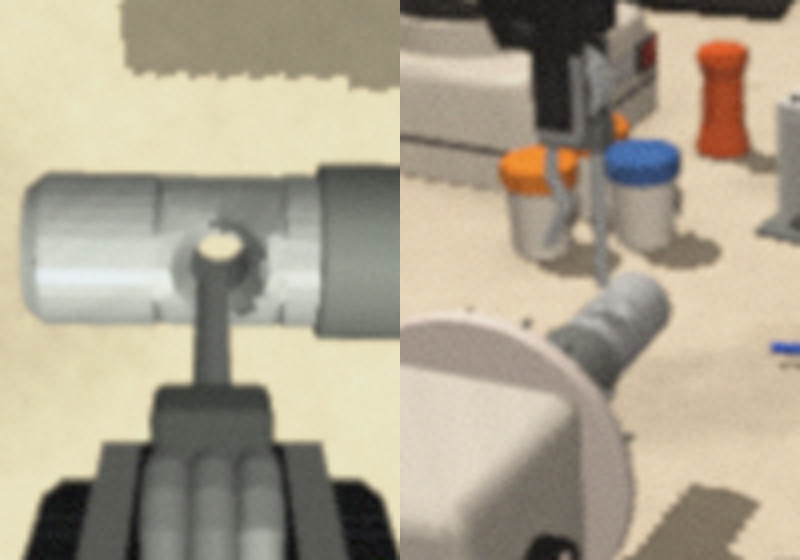

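The left half (wrist view) shows the leg tip at about (279.5,198) over the countersink, which is centred near (282.3,199). The right half (side view) shows the leg ending just above the shaft's crown.

Run:
```python
from h import *
import pickle
D=pickle.load(open('d6.pkl','rb'));W=D['wrist'];s=D['s'];M=R.from_quat(s['ee_rot']).as_matrix()
h=plane(W,282.3,199,.0905);t=plane(W,279.7,198.5,.103)
print(h,t,1000*M.T@(h-t))
S=D['side']; print('tip side',tri(ray(W,279.7,198.5),ray(S,175+201/4,187+283/4)))
# shaft lateral centre from its silhouette edges, near hole column
for u in (60,150,290):
    a=plane(W,227+u/4,134+174/4,.0745);b=plane(W,227+u/4,134+324/4,.0745);print((a+b)/2,np.linalg.norm(a-b))
```

```text
[0.54479826 0.06280535 0.0905    ] [0.54074527 0.06112239 0.103     ] [-3.86106355  2.11290123 12.49547615]
tip side (array([0.54235739, 0.06156136, 0.10434329]), [np.float64(0.0019538316542684286), np.float64(0.0019538316542684455)])
[0.5434152  0.02829901 0.0745    ] 0.03334094798557029
[0.54547021 0.04751696 0.0745    ] 0.03331930927004953
[0.54866498 0.077409   0.0745    ] 0.03332491424125124
```

Run:
```python
from h import *
import pickle
D=pickle.load(open('d6.pkl','rb'));W=D['wrist'];s=D['s'];M=R.from_quat(s['ee_rot']).as_matrix()
print('axis-hole px',proj(W,[.5471,.0628,.0905]))
g=cv2.cvtColor(pickle.load(open('d5.pkl','rb'))['wrist']['image'],cv2.COLOR_BGR2GRAY)
for v in range(198,216,2): print(v,g[v,272:290])
a=W['image']
c=cv2.resize(a[180:225,250:310],None,fx=10,fy=10,interpolation=cv2.INTER_CUBIC)
cv2.imwrite('pics/v7.png',c)
```

```text
axis-hole px [282.58866269 201.73627051]
198 [191 190 193 193 190 192 190 192 192 192 192 194 196 198 194 197 193 191]
200 [191 192 194 195 194 197 193 193 191 190 188 193 193 196 194 193 194 194]
202 [189 193 195 197 194 183 157 150 150 161 174 184 188 190 192 192 192 194]
204 [189 191 198 190 155 113  92  90  94  97 116 147 176 186 187 190 194 197]
206 [191 195 196 177 121  80  82  86  92  89  93 121 167 186 187 192 192 193]
208 [192 193 193 165 112  80  82  89  90  93  93 116 174 191 192 195 195 195]
210 [188 193 185 156 104  81  82  88  91  93  94 119 171 190 196 196 198 198]
212 [192 190 188 158 102  79  80  87  91  92  94 109 156 185 194 196 198 196]
214 [189 192 186 144  95  74  82  89  91  93  95 111 158 188 192 195 195 199]
```

View pics/v7.png

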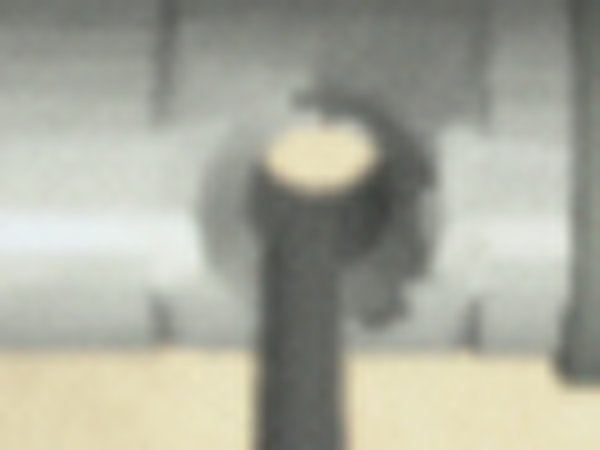

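The enlargement shows the countersink centred near (282,201). From the earlier clean view, the leg tip's centre is at (279.7,206), so the tip needs to move slightly toward +x and +y.

Run:
```python
from h import *
import pickle
D=pickle.load(open('d6.pkl','rb'));W=D['wrist'];s=D['s'];M=R.from_quat(s['ee_rot']).as_matrix()
for zt in(.102,.103,.104):
    h=plane(W,282.1,201.2,.0905);t=plane(W,279.7,206,zt);print(h,t,1000*M.T@(h-t))
print(togo([.5543,.0613,.246],84.3))
```

```text
[0.54661086 0.0624547  0.0905    ] [0.54696512 0.06046026 0.102     ] [ 0.55512044  1.95326667 11.4991259 ]
[0.54661086 0.0624547  0.0905    ] [0.54666426 0.06049138 0.103     ] [ 0.25185981  1.9549983  12.49888205]
[0.54661086 0.0624547  0.0905    ] [0.54636341 0.06052249 0.104     ] [-0.05140081  1.95672992 13.4986382 ]
(array([0.6, 1.7, 1.9]), array([ 0.  ,  0.02, -0.39]))
```

Request:
apply_moves(
  steps=[
    [0,2,2,0,0,0],
    [0,2,8,0,0,0],
    [0,2,14,0,0,0],
    [0,2,20,0,0,0],
    [0,2,20,0,0,0],
  ],
)

```text
time: 5.48
position: [0.5541, 0.0623, 0.2257]
ee_rot: [0.053, 0.999, -0.0, -0.001]
contact_force: [-1.5, 0.2, -0.5]
opening: 0.0154
grasp_force: 68.7
```

Request:
apply_moves(
  steps=[
    [0,0,4,0,0,0],
    [0,0,8,0,0,0],
    [0,0,10,0,0,0],
    [0,0,10,0,0,0],
  ],
)

```text
time: 5.82
position: [0.5547, 0.0625, 0.2169]
ee_rot: [0.053, 0.999, -0.0, -0.0]
contact_force: [0.3, 0.4, -1.0]
opening: 0.015
grasp_force: 68.7
```

Request:
apply_moves(
  steps=[
    [0,0,5,0,0,0],
    [0,0,10,0,0,0],
    [0,0,15,0,0,0],
    [0,0,20,0,0,0],
    [0,0,20,0,0,0],
  ],
  squeeze=100,
)

```text
time: 6.23
position: [0.5546, 0.0624, 0.1963]
ee_rot: [0.053, 0.999, -0.0, -0.001]
contact_force: [0.6, 0.3, -0.2]
opening: 0.015
grasp_force: 98.5
```

Request:
apply_moves(
  steps=[
    [0,0,4,0,0,0],
    [0,0,8,0,0,0],
    [0,0,12,0,0,0],
    [0,0,16,0,0,0],
    [0,0,16,0,0,0],
  ],
)

```text
time: 6.65
position: [0.5544, 0.0624, 0.1805]
ee_rot: [0.053, 0.999, -0.0, -0.001]
contact_force: [0.2, -0.4, -2.6]
opening: 0.0149
grasp_force: 98.6
```

Request:
apply_moves(
  steps=[
    [0,0,3,0,0,0],
    [0,0,6,0,0,0],
    [0,0,6,0,0,0],
  ],
)

```text
time: 6.9
position: [0.5543, 0.0624, 0.1747]
ee_rot: [0.053, 0.999, -0.0, -0.001]
contact_force: [-0.9, -0.3, -0.5]
opening: 0.0147
grasp_force: 98.6
```

Request:
apply_moves(
  steps=[
    [0,0,2,0,0,0],
    [0,0,4,0,0,0],
    [0,0,4,0,0,0],
  ],
)

```text
time: 7.15
position: [0.5552, 0.0618, 0.1729]
ee_rot: [0.052, 0.999, -0.001, 0.0]
contact_force: [-1.4, -5.8, 9.3]
opening: 0.0149
grasp_force: 100.3
```

Request:
apply_moves(
  steps=[
    [0,0,1.5,0,0,0],
    [0,0,2.5,0,0,0],
    [0,0,2.5,0,0,0],
  ],
)

```text
time: 7.4
position: [0.5554, 0.0617, 0.1724]
ee_rot: [0.052, 0.999, -0.001, 0.001]
contact_force: [-7.9, -6.0, 26.8]
opening: 0.0147
grasp_force: 103.4
```

Run:
```python
from h import *
s=sensors.read_state();print(s['position'],s['contact_force'])
c=shot('side');i=c['image']
cv2.imwrite('pics/v8.png',cv2.resize(i[200:300,170:290],None,fx=6,fy=6,interpolation=cv2.INTER_CUBIC))
```

```text
[0.55544214 0.06165174 0.17235245] [-7.94204694 -6.01847922 26.84675953]
```

View pics/v8.png

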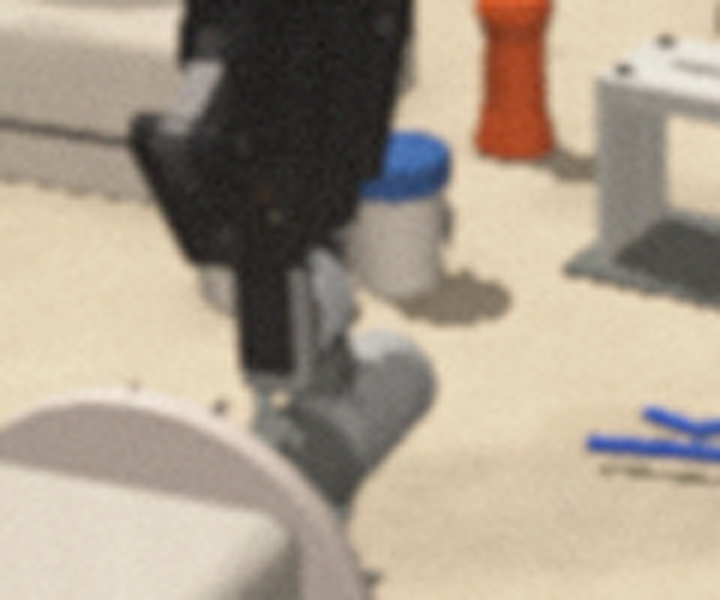

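The side view shows the block down on the shaft crown beside the sleeve, and the force is rising steeply, so the clip is seated. I'll ease the load and open the gripper.

Request:
apply_moves(
  steps=[
    [0,0,-2,0,0,0],
    [0,0,-3,0,0,0],
  ],
)

```text
time: 7.62
position: [0.555, 0.0617, 0.1733]
ee_rot: [0.052, 0.999, -0.0, 0.001]
contact_force: [0.4, -5.0, 2.6]
opening: 0.0149
grasp_force: 99.3
```

Request:
apply_moves(
  steps=[
    [0,0,0,0,0,0],
    [0,0,0,0,0,0],
    [0,0,0,0,0,0],
    [0,0,0,0,0,0],
    [0,0,0,0,0,0],
  ],
  claw=0.4,
)

```text
time: 8.03
position: [0.5548, 0.0627, 0.1717]
ee_rot: [0.052, 0.999, -0.0, -0.0]
contact_force: [-0.4, 0.2, 0.4]
opening: 0.0598
grasp_force: 0.0
```

Request:
apply_moves(
  steps=[
    [0,0,-10,0,0,0],
    [0,0,-35,0,0,0],
    [0,0,-70,0,0,0],
    [0,0,-105,0,0,0],
    [0,0,-120,0,0,0],
  ],
)

```text
time: 8.45
position: [0.5563, 0.0628, 0.2976]
ee_rot: [0.052, 0.999, 0.001, 0.003]
contact_force: [1.2, -0.1, 0.9]
opening: 0.0598
grasp_force: 0.0
```

Request:
apply_moves(
  steps=[
    [0,-30,0,0,0,0],
    [0,-70,0,0,0,0],
    [0,-100,0,0,0,0],
    [0,-120,0,0,0,0],
    [0,-120,0,0,0,0],
  ],
)

```text
time: 8.87
position: [0.5416, -0.0597, 0.2929]
ee_rot: [0.054, 0.999, -0.0, 0.0]
contact_force: [0.2, 0.0, -0.3]
opening: 0.06
grasp_force: 0.0
```

Run:
```python
from h import *
s=sensors.read_state();print(s['position'],s['contact_force'],s['opening'])
T=shot('top');S=shot('side');W=shot('wrist')
f=lambda i,x,y,w,h,k:cv2.resize(i[y:y+h,x:x+w],(w*k,h*k),interpolation=cv2.INTER_CUBIC)
u,v=proj(W,[.55,.06,.1]).astype(int);print(u,v);x=min(u-50,460);y=min(max(v-70,0),280)
cv2.imwrite('pics/v9.png',np.hstack([f(S['image'],180,210,100,140,4),f(W['image'],x,y,100,140,4)]))
cv2.imwrite('pics/t9.png',T['image'])
```

```text
[ 0.54156254 -0.05966794  0.29289207] [ 0.21500589  0.00780348 -0.33203955] 0.05997082597592435
406 194
```

View pics/v9.png

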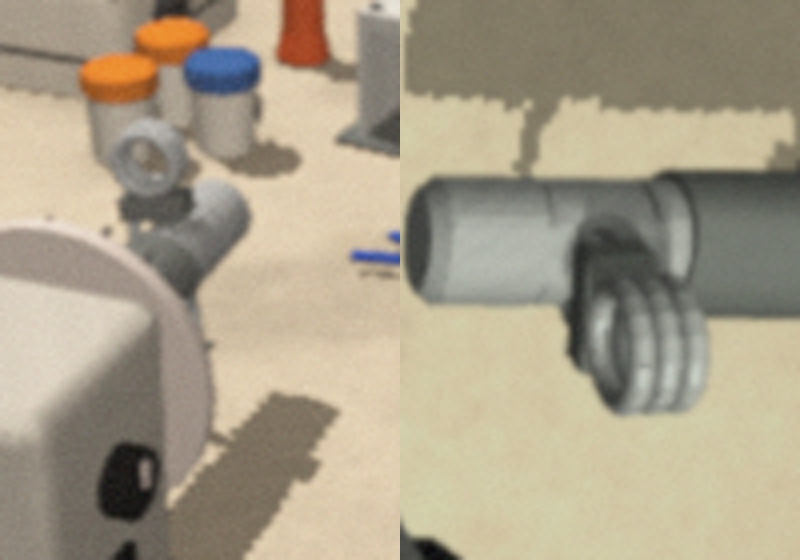

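The clip stands upright on the shaft with its block on the crown. The coil is at about (217,249) in the side view and (418.5,210) in the wrist view. I'll check its height before handing in.

Run:
```python
from h import *
S=shot('side');W=shot('wrist')
print(tri(ray(S,217,249.2),ray(W,418.5,210.2)),proj(S,[.5555,.0622,.117]),proj(W,[.5555,.0622,.117]))
```

```text
(array([0.55843583, 0.06333006, 0.12015751]), [np.float64(0.0008643323360054371), np.float64(0.0008643323360056104)]) [218.5033053 250.5918862] [415.38114138 205.10923861]
```

```bash
python3 -c "
from h import *
print(job.hand_in())"
```

```text
the job is handed in; nothing more can be done
None
```

The larger clip is on the shaft with its leg through the cross-hole, pushed down until it met firm resistance (27 N); it measured within about 3 mm of home height. It's released and handed in (no verdict was returned), and I left the smaller clip alone, though I didn't check it again at the end.

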